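# Draw a picture frame's corner pegs tight crisscross

## Task

The small frame on the gluing board still has its four corner pegs standing proud. Press them down from above crisscross, a bit at a time so the joints close evenly: first press one peg about half way down, then the one diagonally opposite, then the other two the same; after that go round again in crisscross order until all four heads are fully home on the frame.

Things in the scene. Friction and masses are not known exactly. Their poses are not given: they have to be found in the camera images.
- top_a (a point): Centre of the top of peg a, near-left corner of the small frame seen from the robot, diagonally opposite peg c; z up. Pegs a to d are alike: wooden button head 28 mm across, 10 mm thick, on a 14 mm upright shank that slides straight down. Head top is 80 to 86 mm above the table at the start, about 68 half way down, 50 fully home (seated on the frame).
- top_b (a point): Centre of the top of peg b, far-left corner of the small frame seen from the robot, diagonally opposite peg d; z up. Peg like a. A peg is stiff (7 to 10 N moves it) and stays where it is left. The four stand at the corners of a 110 x 150 mm rectangle.
- top_c (a point): Centre of the top of peg c, far-right corner of the small frame seen from the robot, diagonally opposite peg a; z up. Peg like a. The frame is light wood, outside 150 x 190 mm, bars 40 mm wide and 22 mm thick; its upper face is 40 mm above the table.
- top_d (a point): Centre of the top of peg d, near-right corner of the small frame seen from the robot, diagonally opposite peg b; z up. Peg like a. The frame is fixed on a grey laminate gluing board 240 x 290 x 18 mm.

How it is judged:
On the way, in this order (a step that is already met when the one before it is completed fails the run):
1. two diagonally opposite pegs are part-way down (head top 58 to 77 mm above the table) while the other two still stand up (((height (world z) of top_a between 0.058 and 0.077 m and height (world z) of top_c between 0.058 and 0.077 m and height (world z) of each of top_b, top_d above 0.077 m) or (height (world z) of top_b between 0.058 and 0.077 m and height (world z) of top_d between 0.058 and 0.077 m and height (world z) of each of top_a, top_c above 0.077 m))), for 0.1 s.
2. all four pegs are part-way down (head top 58 to 77 mm), none home (height (world z) of top_a between 0.058 and 0.077 m and height (world z) of top_b between 0.058 and 0.077 m and height (world z) of top_c between 0.058 and 0.077 m and height (world z) of top_d between 0.058 and 0.077 m), for 0.1 s.
3. two diagonally opposite pegs are home (within 4 mm) while the other two are not yet (((height (world z) of each of top_a, top_c below 0.054 m and height (world z) of each of top_b, top_d above 0.054 m) or (height (world z) of each of top_b, top_d below 0.054 m and height (world z) of each of top_a, top_c above 0.054 m))), for 0.1 s.
At the end, for the whole second after the job is handed in: All four pegs are home: every head within 4 mm of being seated on the frame (top less than 54 mm above the table) (height (world z) of each of top_a, top_b, top_c, top_d below 0.054 m); the robot touches nothing.
It fails at once if a peg is driven home while another still stands at its full height (height (world z) of any of top_a, top_b, top_c, top_d below 0.054 m and height (world z) of any of top_a, top_b, top_c, top_d above 0.077 m).
It also fails if it takes over 61 s, if anything falls off the work surface, if the arm or the gripper's body presses on something with over 40 N, if the wrist force passes 120 N, or if a joint passes its speed limit or range.

## Robot

A 6-joint arm with a two-finger parallel gripper is mounted at the origin on the work surface. World frame = base frame: x ahead of the robot, y to its left, z up, the work surface at z = 0. Lengths are in m, angles in rad, forces in N, time in s.
With the tool pointing down it reaches from about 0.275 to 0.725 m from the base axis. Payload 15.9 kg.
Tool frame: the origin (TCP) lies between the finger pads; the fingertips stand 11 mm ahead of it and the grasp point (between the pads) lies 8 mm behind it; z points along the fingers, y is the direction in which the jaws open and shut (so a half turn about z gives the same grasp; the last joint's range is limited). The gripper opens to 85 mm and grips with 20 to 120 N. Pads are 22 mm wide; open, the fingers measure 114 mm over their backs; the gripper's body (76 mm by 85 mm) begins 54 mm behind the grasp point. The pads swing forward as they close: fully open they stand 13 mm farther back than shut.
Start: joints at [-1.103, 0.213, -0.034, 1.323, 0, 1.571], TCP at [0.225, -0.446, 0.242] pointing down, gripper open.
Joint ranges: [-2.98, 2.98], [-0.74, 1.72], [-1.14, 1.35], [-2.1, 2.04], [-1.57, 1.44], [-3.14, 3.14]. Speed limits (rad/s): [1.89, 1.89, 2.39, 2.57, 3.14, 3.14].

## Interface

Orientations are given as a unit quaternion [x, y, z, w].
In Python, from cell import manip gives the robot as it stands.
- The arm moves only by the shell command python3 -m jog 'ROWS' [OPENING]. ROWS is JSON, one flat list of numbers, 6 for each row, row after row: the shift along the tool's x, y, z in m, then the turn, a rotation vector about the tool's x, y, z in degrees. In form: [dx, dy, dz, wx, wy, wz, dx, dy, dz, wx, wy, wz, ...]. A call has 1 to 12 rows; each row shifts and turns the commanded pose from where the row before left it, along the tool's axes as they then stand; what a row does not reach is not made up. A row lasts 1/10 s, in which the tool goes at most 50 mm and 8.59 degrees, less where a joint would pass 70% of its speed; a pose out of reach is approached as far as the arm can. A call is refused whole if a number of a shift passes 0.05 or a number of a turn 8.59, either way. A call with a gripper value outside its range is refused whole. OPENING is the finger opening in m, from 0 to 0.0854, set as the call begins (- or left out, the last holds). The fingers move at their own pace and stop on an object; the grip force is fixed at half the most. Time passes only in rows, so rows that do not move let the fingers close. It gives the time, the measured TCP pose, the force and the opening at its end, in the units of the state.
- manip.read_state(): the state, without advancing time (a new reading comes with each control period).
- manip.grab_frame(name): name is "side" or "top" or "wrist"; returns the picture (420x560x3 uint8, red, green, blue); there is no depth.
- manip.get_calibration(name): a dict with "fx", "fy", "cx", "cy" (pixels), "k1" (the pictures are not rectified: a ray, as slopes to the right and down, at radius r is drawn at 1 + k1 r^2 times it, then the intrinsics apply), "rvec" (rotation vector, rad) and "tvec" (3), from world to camera coordinates, as OpenCV has them. Camera axes: x right, y down, z forward; pixel columns grow to the right and rows downward; lengths in m; the calibration is good to about 2 mm. A picture is of the moment at which its call begins: read the wrist's pose just before it. get_calibration takes no time and is no camera call; for the wrist camera it gives the pose at the moment of the call.
- manip.job_done(): hands the job in, once; it reports no verdict.
The state is a dict: "time": time; "q": joint angles; "joint_velocities": joint speeds; "joint_torque": joint torques, N m; "tool_pos": TCP position; "ee_rot": TCP orientation; "wrist_force": force on the tool from outside, world axes, zero at the start; "wrist_torque": the same for the moment, N m; "grip_width": finger opening in m.
Only numpy, scipy, OpenCV 4.12 (cv2) and the standard library are available. Lean on these libraries where they do the work, as an engineer would, in place of code of your own. Each camera call takes 0.05 s, during which the arm holds its last target. There are 200 camera calls.

## Working session

There is one attempt and no reset: what is moved stays moved. The work goes in short steps, Python scripts to look and compute and a shell command to move; the robot and the scene stay as the last step left them, time stands still between calls to the robot, and variables do not carry over. Pictures are saved under pics/ and viewed, about 8 in all and at most 12, crops included, and the job is handed in when it is done.

```bash
mkdir -p pics; ls; python3 - <<'E'
from cell import manip
import cv2, numpy as np
s=manip.read_state(); print(s)
a=manip.grab_frame("top");b=manip.grab_frame("side")
np.save("top0.npy",a);np.save("side0.npy",b)
cv2.imwrite("pics/t0.png",a[:,:,::-1]);cv2.imwrite("pics/s0.png",b[:,:,::-1])
for n in("top","side"):print(manip.get_calibration(n))
E
```

```text
pics
{'time': 0.0, 'q': array([-1.10299042e+00,  2.13338279e-01, -3.50504767e-02,  1.32351012e+00,
       -2.38318433e-05,  1.57077129e+00]), 'joint_velocities': array([-5.46699603e-05, -7.36769563e-05,  3.86745992e-05, -5.09070417e-04,
       -3.59866258e-04, -1.71773681e-03]), 'joint_torque': array([-8.84897054e-04, -6.86168718e+01,  4.87112081e+01,  1.75910670e-02,
       -1.92858909e-05, -2.22996175e-05]), 'tool_pos': array([ 0.22530941, -0.44598901,  0.24182851]), 'ee_rot': array([ 9.72766145e-01,  2.31788100e-01, -1.39356981e-04, -5.33502981e-04]), 'wrist_force': array([0.16081663, 0.13094837, 0.5991438 ]), 'wrist_torque': array([-0.00084688, -0.03574528,  0.02277115]), 'grip_width': 0.08560494272152824}
{'fx': 493.7763083610909, 'fy': 493.7763083610909, 'cx': 273.12102150918224, 'cy': 210.39713109180113, 'k1': -0.12188324153418778, 'rvec': array([ 2.11557621, -2.12182505,  0.21888363]), 'tvec': array([0.0315924 , 0.57131203, 0.67193775])}
{'fx': 411.4294056933726, 'fy': 411.4294056933726, 'cx': 283.31767696398293, 'cy': 205.91535817955523, 'k1': 0.0031886613223432937, 'rvec': array([ 0.27983341, -2.78571509,  1.19131779]), 'tvec': array([0.55574944, 0.1391466 , 0.67563111])}
```

View pics/t0.png

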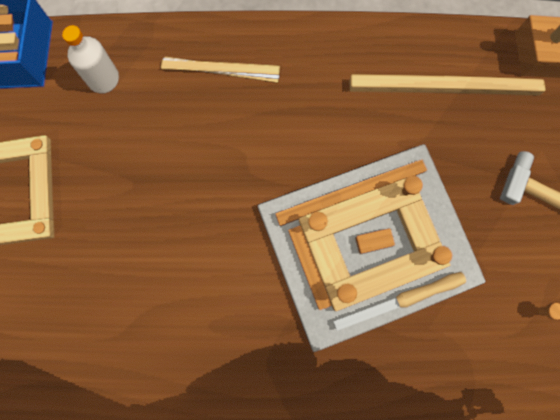

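View pics/s0.png

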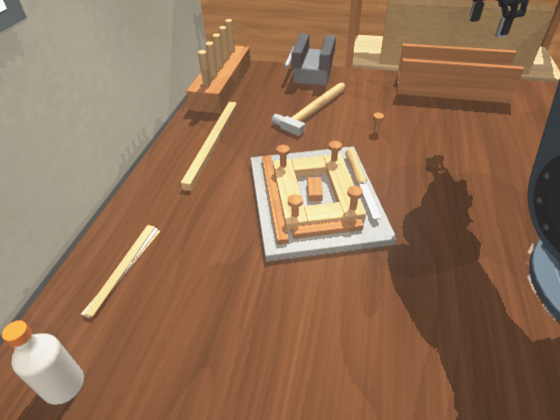

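Top view: pegs b (318,221), c (413,186), d (442,256), a (347,293). In the side view, b is at (295,201), a (355,192), c (283,150) and d (335,146). Next I refine the head centres and triangulate.

```bash
cat > h.py <<'E'
import cv2, numpy as np
def cam(c):
    R=cv2.Rodrigues(np.array(c['rvec']))[0]; return R,np.array(c['tvec']),-R.T@np.array(c['tvec'])
def ray(c,u,v):
    R,t,o=cam(c); xd,yd=(u-c['cx'])/c['fx'],(v-c['cy'])/c['fy']
    x,y=xd,yd
    for _ in range(20):
        f=1+c['k1']*(x*x+y*y); x,y=xd/f,yd/f
    d=R.T@np.array([x,y,1]); return o,d/np.linalg.norm(d)
def onz(c,u,v,z):
    o,d=ray(c,u,v); return o+d*(z-o[2])/d[2]
def proj(c,p):
    R,t,_=cam(c); q=R@np.array(p)+t; x,y=q[0]/q[2],q[1]/q[2]; f=1+c['k1']*(x*x+y*y)
    return c['fx']*x*f+c['cx'],c['fy']*y*f+c['cy']
def tri(r1,r2):
    A=sum(np.eye(3)-np.outer(d,d) for o,d in(r1,r2)); b=sum((np.eye(3)-np.outer(d,d))@o for o,d in(r1,r2))
    p=np.linalg.solve(A,b); return p,np.linalg.norm(np.cross(r1[1],p-r1[0]))
E
python3 - <<'E'
from h import *
t=np.load("top0.npy");s=np.load("side0.npy")
T=dict(a=(347,293),b=(318,221),c=(413,186),d=(442,256))
S=dict(a=(355,192),b=(295,201),c=(283,150),d=(335,146))
rows=[]
for n in "abcd":
    row=[]
    for im,P,r,k in((t,T,18,8),(s,S,18,8)):
        u,v=P[n]; print(n,im[v,u],cv2.cvtColor(im[v:v+1,u:u+1],cv2.COLOR_RGB2HSV)[0,0])
        row.append(cv2.resize(im[v-r:v+r,u-r:u+r],(200,200),interpolation=cv2.INTER_NEAREST))
    rows.append(np.vstack(row))
cv2.imwrite("pics/crops.png",np.hstack(rows)[:,:,::-1])
E
```

```text
a [212 148  78] [ 16 161 212]
a [240 180 120] [ 15 128 240]
b [219 153  81] [ 16 161 219]
b [243 189 126] [ 16 123 243]
c [213 149  79] [ 16 160 213]
c [239 175 115] [ 15 132 239]
d [214 149  77] [ 16 163 214]
d [238 173 113] [ 14 134 238]
```

View pics/crops.png

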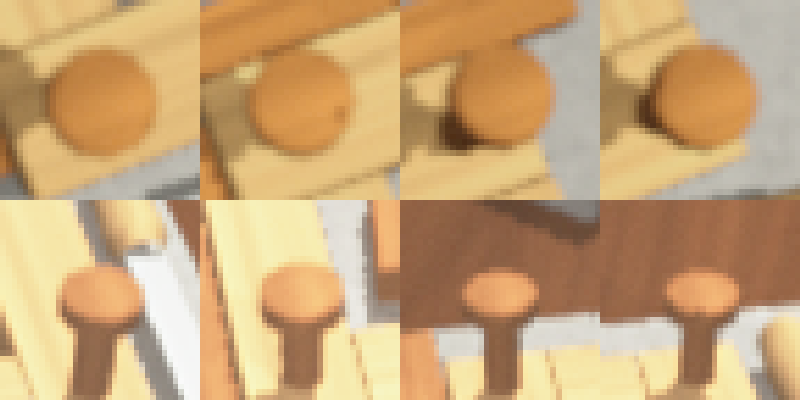

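The crops show all eight heads clearly. I read their centres off these crops (5.56x) and triangulate.

```bash
cat > calc.py <<'E'
from h import *
from cell import manip
ct,cs=manip.get_calibration("top"),manip.get_calibration("side")
T=dict(a=(346.85,292.7),b=(317.7,220.9),c=(413.4,184.6),d=(442.6,254.6))
S=dict(a=(354.7,189.7),b=(294.8,198.3),c=(282.7,147.7),d=(335.0,143.7))
P={}
for n in "abcd":
    p,e=tri(ray(ct,*T[n]),ray(cs,*S[n])); P[n]=p; q=onz(ct,*T[n],.083)
    print(n,p.round(4),"err",round(e,4),"top@.083",q.round(4),"R",np.hypot(*p[:2]).round(3))
for m,n in("ab","bc","cd","da","ac","bd"): print(m,n,np.linalg.norm((P[m]-P[n])[:2]).round(4), end="; ")
print("yaw(ab)",np.degrees(np.arctan2(*(P["b"]-P["a"])[1::-1])))
s=manip.read_state()
from scipy.spatial.transform import Rotation as Ro
R=Ro.from_quat(s["ee_rot"]); print(R.as_matrix().round(3), s["tool_pos"])
for n in "abcd": print(n,"tool-frame shift",R.inv().apply(P[n]-s["tool_pos"]).round(4))
E
python3 calc.py
```

```text
a [ 0.4499 -0.0714  0.0852] err 0.0004 top@.083 [ 0.4495 -0.0718  0.083 ] R 0.455
b [ 0.552  -0.0334  0.0808] err 0.0008 top@.083 [ 0.5508 -0.0332  0.083 ] R 0.553
c [ 0.604  -0.1737  0.0853] err 0.0005 top@.083 [ 0.604  -0.1744  0.083 ] R 0.628
d [ 0.5018 -0.2112  0.0823] err 0.0003 top@.083 [ 0.5014 -0.2109  0.083 ] R 0.544
a b 0.109; b c 0.1497; c d 0.1088; d a 0.1491; a c 0.185; b d 0.1847; yaw(ab) 20.43958591238616
[[ 0.893  0.451 -0.   ]
 [ 0.451 -0.893  0.001]
 [ 0.    -0.001 -1.   ]] [ 0.22531059 -0.44603474  0.24188266]
a tool-frame shift [ 0.3693 -0.233   0.1569]
b tool-frame shift [ 0.4776 -0.2209  0.1613]
c tool-frame shift [ 0.4608 -0.0722  0.1567]
d tool-frame shift [ 0.3527 -0.0848  0.1597]
```

The rectangle closes at 109/150/109/149 mm, against 110x150 given, and the heights are 81–85 mm, so I trust the measurement. Moving above peg a with the fingers shut.

```bash
python3 -m jog '[0.0308,-0.0194,0.007,0,0,0,0.0308,-0.0194,0.007,0,0,0,0.0308,-0.0194,0.007,0,0,0,0.0308,-0.0194,0.007,0,0,0,0.0308,-0.0194,0.007,0,0,0,0.0308,-0.0194,0.007,0,0,0,0.0308,-0.0194,0.007,0,0,0,0.0308,-0.0194,0.007,0,0,0,0.0308,-0.0194,0.007,0,0,0,0.0308,-0.0194,0.007,0,0,0,0.0308,-0.0194,0.007,0,0,0,0.0308,-0.0194,0.007,0,0,0]' 0
python3 -m jog '[0,0,0.01,0,0,0,0,0,0.01,0,0,0,0,0,0.01,0,0,0,0,0,0,0,0,0,0,0,0,0,0,0,0,0,0,0,0,0]'; python3 calc.py | tail -8
```

```text
time: 1.3
tool_pos: [0.4507, -0.0703, 0.1579]
ee_rot: [0.973, 0.232, -0.0, -0.0]
wrist_force: [1.4, -0.3, 0.7]
grip_width: -0.0001
time: 1.9
tool_pos: [0.4504, -0.0724, 0.1287]
ee_rot: [0.973, 0.231, 0.0, 0.0]
wrist_force: [0.0, 0.6, 0.4]
grip_width: 0.0001
a b 0.109; b c 0.1497; c d 0.1088; d a 0.1491; a c 0.185; b d 0.1847; yaw(ab) 20.43958591238616
[[ 0.893  0.45   0.001]
 [ 0.45  -0.893 -0.   ]
 [ 0.     0.    -1.   ]] [ 0.45044654 -0.07235778  0.12873864]
a tool-frame shift [-0.0001 -0.0011  0.0436]
b tool-frame shift [0.1082 0.0109 0.048 ]
c tool-frame shift [0.0915 0.1596 0.0436]
d tool-frame shift [-0.0166  0.147   0.0465]
```

```bash
python3 -m jog '[0,0,0.01,0,0,0,0,0,0.01,0,0,0,0,0,0.008,0,0,0,0,0,0,0,0,0]'
python3 -m jog '[0,0,0.003,0,0,0,0,0,0.003,0,0,0,0,0,0.002,0,0,0,0,0,0,0,0,0]'
python3 - <<'E'
from cell import manip
import cv2
s=manip.grab_frame("side");cv2.imwrite("pics/s1.png",cv2.resize(s[90:260,220:420],(800,680))[:600,:,::-1])
E
```

```text
time: 2.3
tool_pos: [0.4495, -0.0717, 0.0989]
ee_rot: [0.973, 0.232, -0.001, -0.0]
wrist_force: [-0.4, -0.5, -0.2]
grip_width: -0.0001
time: 2.7
tool_pos: [0.4505, -0.0718, 0.0923]
ee_rot: [0.973, 0.232, 0.0, 0.0]
wrist_force: [-0.1, -0.2, 0.1]
grip_width: 0.0001
```

View pics/s1.png

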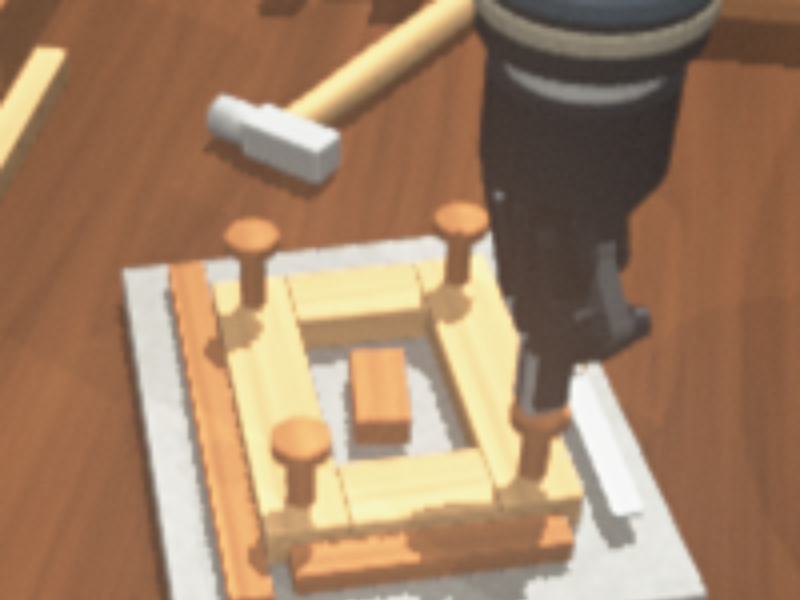

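The tips are centred over head a (about (540,408) in the crop) and just about touching it. I press on to about 68 mm.

```bash
python3 -m jog '[0,0,0.002,0,0,0,0,0,0.002,0,0,0]'; python3 -m jog '[0,0,0.002,0,0,0,0,0,0.002,0,0,0,0,0,0.002,0,0,0,0,0,0.003,0,0,0]';python3 -m jog '[0,0,0,0,0,0,0,0,0,0,0,0]'
```

```text
time: 2.95
tool_pos: [0.4505, -0.0718, 0.0885]
ee_rot: [0.973, 0.232, 0.0, 0.0]
wrist_force: [-2.0, 0.7, 7.0]
grip_width: -0.0002
time: 3.35
tool_pos: [0.4506, -0.0718, 0.0796]
ee_rot: [0.973, 0.232, 0.0, 0.0]
wrist_force: [-1.5, -0.3, 8.1]
grip_width: -0.0
time: 3.55
tool_pos: [0.4504, -0.0718, 0.0793]
ee_rot: [0.973, 0.232, 0.0, 0.0]
wrist_force: [-0.6, 0.1, -0.1]
grip_width: -0.0002
```

```bash
python3 -m jog '[0,0,-0.015,0,0,0,0,0,-0.015,0,0,0,0,0,-0.015,0,0,0,0.0115,0.0201,0,0,0,0,0.0115,0.0201,0,0,0,0,0.0115,0.0201,0,0,0,0,0.0115,0.0201,0,0,0,0,0.0115,0.0201,0,0,0,0,0.0115,0.0201,0,0,0,0,0.0115,0.0201,0,0,0,0,0.0115,0.0201,0,0,0,0,0,0,0,0,0,0]'
python3 -m jog '[0,0,0.01,0,0,0,0,0,0.01,0,0,0,0,0,0,0,0,0]'; python3 calc.py|tail -4
python3 - <<'E'
from cell import manip
import cv2
s=manip.grab_frame("side");cv2.imwrite("pics/s2.png",cv2.resize(s[90:240,220:420],(800,600))[:,:,::-1])
E
```

```text
time: 4.75
tool_pos: [0.6065, -0.1751, 0.1236]
ee_rot: [0.973, 0.231, 0.0, 0.0]
wrist_force: [-0.4, -0.1, -0.5]
grip_width: -0.0001
time: 5.05
tool_pos: [0.6034, -0.1731, 0.1024]
ee_rot: [0.973, 0.232, -0.001, -0.001]
wrist_force: [-0.5, -0.1, 0.4]
grip_width: -0.0001
a tool-frame shift [-0.0911 -0.16    0.0177]
b tool-frame shift [ 0.0172 -0.1479  0.0218]
c tool-frame shift [0.0003 0.0008 0.0171]
d tool-frame shift [-0.1078 -0.0119  0.0203]
```

View pics/s2.png

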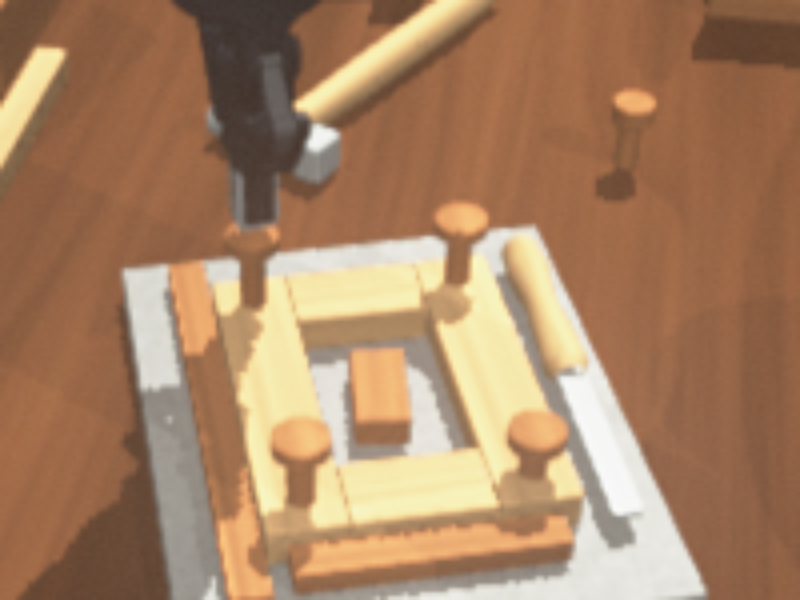

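Peg a is now clearly lower, with its head at (538,432) in the crop. The tip is centred over c at (255,225). Next I press c to 68 mm, then move to b.

```bash
python3 -m jog '[0,0,0.003,0,0,0,0,0,0.003,0,0,0,0,0,0.003,0,0,0,0,0,0.003,0,0,0,0,0,0.003,0,0,0]'; python3 -m jog '[0,0,0.003,0,0,0,0,0,0.003,0,0,0,0,0,0.0025,0,0,0,0,0,0,0,0,0,0,0,0,0,0,0]'
python3 calc.py|tail -4
```

```text
time: 5.6
tool_pos: [0.6051, -0.1739, 0.0896]
ee_rot: [0.973, 0.232, 0.0, 0.0]
wrist_force: [-2.3, 1.9, 7.2]
grip_width: 0.0
time: 6.1
tool_pos: [0.605, -0.1738, 0.0808]
ee_rot: [0.973, 0.232, 0.0, -0.0]
wrist_force: [0.0, -0.3, 0.4]
grip_width: 0.0002
a tool-frame shift [-0.0923 -0.1613 -0.0044]
b tool-frame shift [ 1.600e-02 -1.493e-01 -1.000e-04]
c tool-frame shift [-0.0008 -0.0006 -0.0045]
d tool-frame shift [-0.1089 -0.0132 -0.0016]
```

```bash
python3 -m jog '[0,0,-0.015,0,0,0,0,0,-0.015,0,0,0,0,0,-0.015,0,0,0,0.002,-0.0187,0,0,0,0,0.002,-0.0187,0,0,0,0,0.002,-0.0187,0,0,0,0,0.002,-0.0187,0,0,0,0,0.002,-0.0187,0,0,0,0,0.002,-0.0187,0,0,0,0,0.002,-0.0187,0,0,0,0,0.002,-0.0187,0,0,0,0,0,0,0,0,0,0]'
python3 -m jog '[0,0,0.01,0,0,0,0,0,0.01,0,0,0,0,0,0,0,0,0]'; python3 calc.py|tail -4
python3 - <<'E'
from cell import manip
import cv2
s=manip.grab_frame("side");cv2.imwrite("pics/s3.png",cv2.resize(s[90:240,220:420],(800,600))[:,:,::-1])
E
```

```text
time: 7.3
tool_pos: [0.551, -0.0309, 0.1259]
ee_rot: [0.973, 0.233, -0.0, -0.0]
wrist_force: [0.2, 0.1, 0.1]
grip_width: -0.0
time: 7.6
tool_pos: [0.5509, -0.0335, 0.1038]
ee_rot: [0.973, 0.231, -0.001, -0.0]
wrist_force: [0.4, -0.1, 0.5]
grip_width: 0.0002
a tool-frame shift [-0.1072 -0.0116  0.0189]
b tool-frame shift [0.0011 0.0004 0.023 ]
c tool-frame shift [-0.0157  0.1492  0.0184]
d tool-frame shift [-0.1238  0.1366  0.0216]
```

View pics/s3.png

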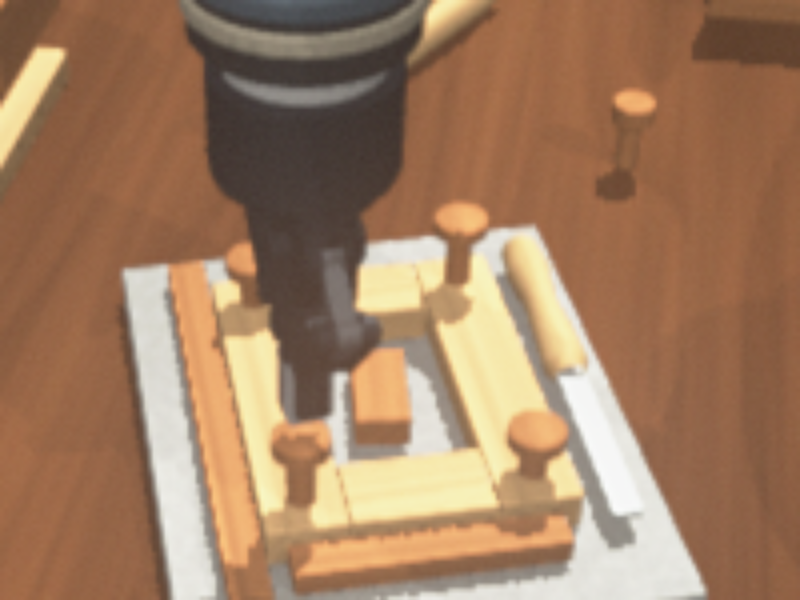

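a and c are both part-way down while b and d stand, and the tool is over b at (302,418). I press b, then d.

```bash
python3 -m jog '[0,0,0.004,0,0,0,0,0,0.004,0,0,0,0,0,0.003,0,0,0,0,0,0.003,0,0,0,0,0,0.003,0,0,0,0,0,0.003,0,0,0,0,0,0.003,0,0,0,0,0,0.002,0,0,0,0,0,0,0,0,0,0,0,0,0,0,0]'
python3 calc.py|tail -4
```

```text
time: 8.65
tool_pos: [0.5518, -0.0331, 0.0807]
ee_rot: [0.973, 0.232, 0.0, 0.0]
wrist_force: [-0.3, -0.2, -0.6]
grip_width: 0.0005
a tool-frame shift [-0.1083 -0.0118 -0.0044]
b tool-frame shift [ 0.      0.0003 -0.0001]
c tool-frame shift [-0.0169  0.149  -0.0045]
d tool-frame shift [-0.1249  0.1364 -0.0016]
```

```bash
python3 -m jog '[0,0,-0.015,0,0,0,0,0,-0.015,0,0,0,0,0,-0.015,0,0,0,-0.0156,0.01705,0,0,0,0,-0.0156,0.01705,0,0,0,0,-0.0156,0.01705,0,0,0,0,-0.0156,0.01705,0,0,0,0,-0.0156,0.01705,0,0,0,0,-0.0156,0.01705,0,0,0,0,-0.0156,0.01705,0,0,0,0,-0.0156,0.01705,0,0,0,0,0,0,0,0,0,0]'
python3 -m jog '[0,0,0.01,0,0,0,0,0,0.01,0,0,0,0,0,0,0,0,0]'; python3 calc.py|tail -4
```

```text
time: 9.85
tool_pos: [0.5013, -0.2132, 0.1258]
ee_rot: [0.973, 0.231, -0.0, 0.0]
wrist_force: [0.3, 1.4, -0.5]
grip_width: -0.0002
time: 10.15
tool_pos: [0.5011, -0.21, 0.1038]
ee_rot: [0.973, 0.232, -0.001, -0.001]
wrist_force: [-0.1, -0.4, -0.7]
grip_width: 0.0004
a tool-frame shift [ 0.0169 -0.1467  0.019 ]
b tool-frame shift [ 0.1252 -0.1345  0.0231]
c tool-frame shift [0.1082 0.0142 0.0184]
d tool-frame shift [0.0001 0.0014 0.0215]
```

```bash
python3 -m jog '[0,0,0.004,0,0,0,0,0,0.004,0,0,0,0,0,0.003,0,0,0,0,0,0.003,0,0,0,0,0,0.003,0,0,0,0,0,0.003,0,0,0,0,0,0.003,0,0,0,0,0,0.002,0,0,0,0,0,0,0,0,0,0,0,0,0,0,0]'
python3 calc.py|tail -4
python3 -m jog '[0,0,-0.015,0,0,0,0,0,-0.015,0,0,0,0,0,-0.015,0,0,0,0,0,-0.02,0,0,0,0,0,-0.02,0,0,0,0,0,-0.02,0,0,0,0,0,0,0,0,0]'
python3 - <<'E'
from cell import manip
import cv2
from h import *
s=manip.grab_frame("side");cv2.imwrite("pics/s4.png",cv2.resize(s[90:240,220:420],(800,600))[:,:,::-1])
c=manip.get_calibration("side")
for n,p in dict(a=(.4499,-.0714),b=(.552,-.0334),c=(.604,-.1737),d=(.5018,-.2112)).items():
    print(n,[((np.array(proj(c,(*p,z)))-[219.5,89.5])*4).round() for z in(.082,.077,.070,.058,.05)])
E
```

```text
time: 11.15
tool_pos: [0.5019, -0.2112, 0.0808]
ee_rot: [0.973, 0.232, 0.0, 0.0]
wrist_force: [0.4, -0.2, 0.1]
grip_width: 0.0002
a tool-frame shift [ 0.0165 -0.1482 -0.0044]
b tool-frame shift [ 1.248e-01 -1.361e-01 -1.000e-04]
c tool-frame shift [ 0.108   0.0126 -0.0045]
d tool-frame shift [-0.0001 -0.0001 -0.0015]
time: 11.85
tool_pos: [0.5031, -0.2117, 0.1883]
ee_rot: [0.973, 0.232, 0.002, 0.001]
wrist_force: [-0.5, -0.1, -0.0]
grip_width: 0.0002
a [array([541., 406.]), array([540., 415.]), array([538., 426.]), array([536., 445.]), array([534., 458.])]
b [array([303., 434.]), array([303., 442.]), array([303., 453.]), array([303., 473.]), array([303., 485.])]
c [array([254., 238.]), array([254., 246.]), array([254., 257.]), array([255., 276.]), array([255., 288.])]
d [array([463., 217.]), array([462., 225.]), array([461., 236.]), array([459., 255.]), array([458., 267.])]
```

View pics/s4.png

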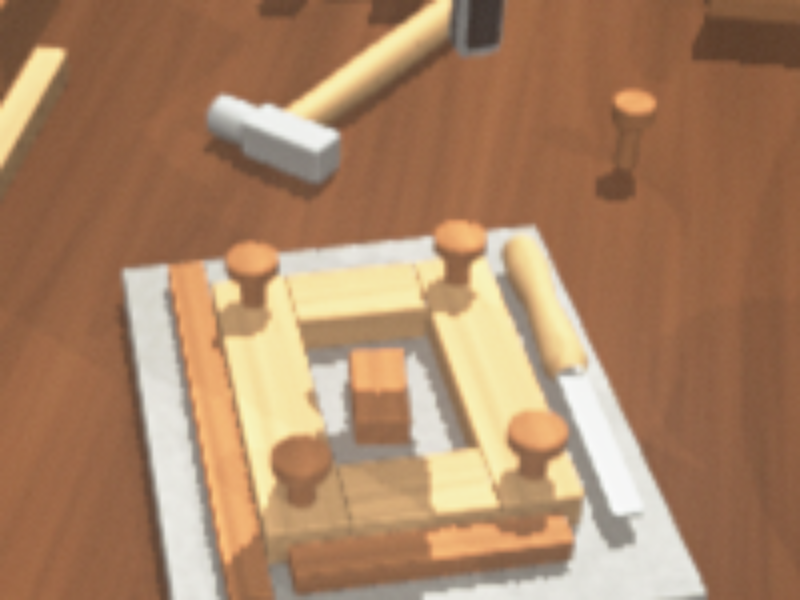

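All four heads sit at the 68–70 mm pixel rows: a (538,432), b (301,458), c (252,260), d (460,240). In the second round I drive d home, then b.

```bash
python3 -m jog '[0,0,0.025,0,0,0,0,0,0.025,0,0,0,0,0,0.025,0,0,0,0,0,0.02,0,0,0,0,0,0.005,0,0,0,0,0,0,0,0,0,0,0,0,0,0,0]'
python3 calc.py|tail -6
python3 -m jog '[0,0,0.003,0,0,0,0,0,0.003,0,0,0,0,0,0.003,0,0,0,0,0,0.003,0,0,0,0,0,0.003,0,0,0,0,0,0.003,0,0,0,0,0,0.003,0,0,0,0,0,0.002,0,0,0,0,0,0.001,0,0,0,0,0,0,0,0,0,0,0,0,0,0,0]'
```

```text
time: 12.6
tool_pos: [0.5023, -0.2113, 0.0865]
ee_rot: [0.973, 0.232, 0.0, 0.0]
wrist_force: [-0.2, -0.5, 0.6]
grip_width: -0.0002
 [ 0.451 -0.893 -0.   ]
 [ 0.     0.001 -1.   ]] [ 0.50227421 -0.21128831  0.0865075 ]
a tool-frame shift [ 0.0163 -0.1485  0.0013]
b tool-frame shift [ 0.1246 -0.1364  0.0057]
c tool-frame shift [0.1077 0.0123 0.0013]
d tool-frame shift [-0.0004 -0.0003  0.0042]
time: 13.7
tool_pos: [0.5024, -0.2113, 0.0622]
ee_rot: [0.973, 0.232, 0.0, 0.0]
wrist_force: [1.0, -0.5, 3.4]
grip_width: 0.0
```

```bash
python3 -m jog '[0,0,0.001,0,0,0,0,0,0,0,0,0]'; python3 -m jog '[0,0,0.001,0,0,0,0,0,0,0,0,0]'
```

```text
time: 13.9
tool_pos: [0.5024, -0.2114, 0.0612]
ee_rot: [0.973, 0.232, 0.0, 0.0]
wrist_force: [2.3, -0.3, 4.1]
grip_width: 0.0003
time: 14.1
tool_pos: [0.5025, -0.2114, 0.0609]
ee_rot: [0.973, 0.232, 0.001, 0.001]
wrist_force: [-2.1, 1.5, 17.9]
grip_width: -0.0001
```

d is seated: the force jumped to 18 N at TCP 0.0609. On to b.

```bash
python3 -m jog '[0,0,-0.02,0,0,0,0,0,-0.02,0,0,0,0,0,-0.015,0,0,0,0.0156,-0.017,0,0,0,0,0.0156,-0.017,0,0,0,0,0.0156,-0.017,0,0,0,0,0.0156,-0.017,0,0,0,0,0.0156,-0.017,0,0,0,0,0.0156,-0.017,0,0,0,0,0.0156,-0.017,0,0,0,0,0.0156,-0.017,0,0,0,0,0,0,0,0,0,0]'
python3 -m jog '[0,0,0.015,0,0,0,0,0,0.015,0,0,0,0,0,0,0,0,0,0,0,0,0,0,0]'
python3 calc.py|tail -4
```

```text
time: 15.3
tool_pos: [0.5522, -0.0313, 0.1145]
ee_rot: [0.972, 0.233, -0.0, -0.0]
wrist_force: [-0.7, -0.7, -0.2]
grip_width: -0.0002
time: 15.7
tool_pos: [0.5517, -0.0338, 0.085]
ee_rot: [0.973, 0.232, -0.0, -0.0]
wrist_force: [0.4, -0.1, 1.3]
grip_width: -0.0
a tool-frame shift [-0.1078 -0.0123 -0.0002]
b tool-frame shift [ 0.0005 -0.0003  0.0041]
c tool-frame shift [-0.0163  0.1485 -0.0003]
d tool-frame shift [-0.1244  0.1358  0.0027]
```

```bash
python3 -m jog '[0,0,0.003,0,0,0,0,0,0.003,0,0,0,0,0,0.003,0,0,0,0,0,0.003,0,0,0,0,0,0.003,0,0,0,0,0,0.003,0,0,0,0,0,0.003,0,0,0,0,0,0.002,0,0,0,0,0,0,0,0,0,0,0,0,0,0,0]'; python3 -m jog '[0,0,0.001,0,0,0,0,0,0,0,0,0]';  python3 -m jog '[0,0,0.001,0,0,0,0,0,0,0,0,0]'
```

```text
time: 16.7
tool_pos: [0.5523, -0.0336, 0.0621]
ee_rot: [0.973, 0.232, 0.0, 0.0]
wrist_force: [1.2, -0.8, 2.0]
grip_width: 0.0002
time: 16.9
tool_pos: [0.5523, -0.0336, 0.0611]
ee_rot: [0.973, 0.232, 0.0, 0.0]
wrist_force: [0.5, -1.5, 3.5]
grip_width: -0.0001
time: 17.1
tool_pos: [0.5524, -0.0336, 0.0609]
ee_rot: [0.973, 0.232, 0.001, 0.0]
wrist_force: [-4.2, -1.1, 17.8]
grip_width: 0.0002
```

b is seated with the same signature. I lift and move to a: shift (-0.1083,-0.0123).

```bash
python3 -m jog '[0,0,-0.02,0,0,0,0,0,-0.02,0,0,0,0,0,-0.015,0,0,0,-0.018,-0.002,0,0,0,0,-0.018,-0.002,0,0,0,0,-0.018,-0.002,0,0,0,0,-0.018,-0.002,0,0,0,0,-0.018,-0.002,0,0,0,0,-0.018,-0.002,0,0,0,0,0,0,0,0,0,0]'
python3 -m jog '[0,0,0.015,0,0,0,0,0,0.015,0,0,0,0,0,0,0,0,0,0,0,0,0,0,0]'
python3 calc.py|tail -4
```

```text
time: 18.1
tool_pos: [0.4484, -0.0718, 0.1147]
ee_rot: [0.973, 0.231, -0.001, -0.0]
wrist_force: [0.9, 0.7, -0.2]
grip_width: -0.0002
time: 18.5
tool_pos: [0.4504, -0.0713, 0.085]
ee_rot: [0.973, 0.232, -0.0, -0.0]
wrist_force: [0.4, 0.9, 0.8]
grip_width: -0.0
a tool-frame shift [-0.0005 -0.0001 -0.0002]
b tool-frame shift [0.1078 0.012  0.0041]
c tool-frame shift [ 0.0909  0.1607 -0.0003]
d tool-frame shift [-0.0172  0.148   0.0026]
```

```bash
python3 -m jog '[0,0,0.003,0,0,0,0,0,0.003,0,0,0,0,0,0.003,0,0,0,0,0,0.003,0,0,0,0,0,0.003,0,0,0,0,0,0.003,0,0,0,0,0,0.003,0,0,0,0,0,0.002,0,0,0,0,0,0,0,0,0,0,0,0,0,0,0]'; python3 -m jog '[0,0,0.001,0,0,0,0,0,0,0,0,0]';  python3 -m jog '[0,0,0.001,0,0,0,0,0,0,0,0,0]'
python3 calc.py|tail -4
```

```text
time: 19.5
tool_pos: [0.4504, -0.0715, 0.0619]
ee_rot: [0.973, 0.232, 0.0, 0.0]
wrist_force: [0.2, 0.6, 0.9]
grip_width: -0.0001
time: 19.7
tool_pos: [0.4504, -0.0715, 0.061]
ee_rot: [0.973, 0.232, 0.0, 0.0]
wrist_force: [0.5, 0.1, 5.0]
grip_width: -0.0001
time: 19.9
tool_pos: [0.4505, -0.0715, 0.0608]
ee_rot: [0.973, 0.232, 0.0, 0.0]
wrist_force: [-6.9, 1.9, 23.4]
grip_width: 0.0
a tool-frame shift [-0.0005 -0.0003 -0.0244]
b tool-frame shift [ 0.1078  0.0118 -0.02  ]
c tool-frame shift [ 0.0909  0.1605 -0.0243]
d tool-frame shift [-0.0172  0.1478 -0.0215]
```

```bash
python3 -m jog '[0,0,-0.02,0,0,0,0,0,-0.02,0,0,0,0,0,-0.015,0,0,0,0.0114,0.0201,0,0,0,0,0.0114,0.0201,0,0,0,0,0.0114,0.0201,0,0,0,0,0.0114,0.0201,0,0,0,0,0.0114,0.0201,0,0,0,0,0.0114,0.0201,0,0,0,0,0.0114,0.0201,0,0,0,0,0.0114,0.0201,0,0,0,0,0,0,0,0,0,0]'
python3 -m jog '[0,0,0.015,0,0,0,0,0,0.015,0,0,0,0,0,0,0,0,0,0,0,0,0,0,0]'
python3 calc.py|tail -4
```

```text
time: 21.1
tool_pos: [0.6055, -0.1751, 0.1141]
ee_rot: [0.973, 0.231, 0.0, 0.0]
wrist_force: [-0.3, 0.8, -0.5]
grip_width: -0.0003
time: 21.5
tool_pos: [0.6036, -0.1736, 0.085]
ee_rot: [0.973, 0.232, -0.0, -0.0]
wrist_force: [-0.6, 0.1, 0.8]
grip_width: -0.0002
a tool-frame shift [-0.0912 -0.1605 -0.    ]
b tool-frame shift [ 0.0171 -0.1484  0.0043]
c tool-frame shift [ 0.0002  0.0003 -0.0002]
d tool-frame shift [-0.1078 -0.0124  0.0028]
```

```bash
python3 -m jog '[0,0,0.003,0,0,0,0,0,0.003,0,0,0,0,0,0.003,0,0,0,0,0,0.003,0,0,0,0,0,0.003,0,0,0,0,0,0.003,0,0,0,0,0,0.003,0,0,0,0,0,0.002,0,0,0,0,0,0,0,0,0,0,0,0,0,0,0]'; python3 -m jog '[0,0,0.001,0,0,0,0,0,0,0,0,0]';  python3 -m jog '[0,0,0.001,0,0,0,0,0,0,0,0,0]'
python3 -m jog '[0,0,-0.02,0,0,0,0,0,-0.03,0,0,0,0,0,-0.03,0,0,0,0,0,-0.03,0,0,0,0,0,-0.03,0,0,0,0,0,0,0,0,0,0,0,0,0,0,0]'
python3 - <<'E'
from cell import manip
import cv2
s=manip.grab_frame("side");cv2.imwrite("pics/s5.png",cv2.resize(s[90:240,220:420],(800,600))[:,:,::-1])
E
```

```text
time: 22.5
tool_pos: [0.6045, -0.1739, 0.0622]
ee_rot: [0.973, 0.232, 0.0, 0.0]
wrist_force: [1.0, -0.1, 2.9]
grip_width: 0.0
time: 22.7
tool_pos: [0.6045, -0.1739, 0.0612]
ee_rot: [0.973, 0.232, 0.0, 0.0]
wrist_force: [0.7, -1.3, 4.9]
grip_width: 0.0003
time: 22.9
tool_pos: [0.6045, -0.174, 0.0609]
ee_rot: [0.973, 0.232, 0.001, 0.0]
wrist_force: [-2.8, 1.2, 15.2]
grip_width: -0.0001
time: 23.6
tool_pos: [0.6043, -0.1739, 0.1999]
ee_rot: [0.973, 0.232, 0.0, 0.0]
wrist_force: [0.3, 0.1, -0.9]
grip_width: -0.0004
```

View pics/s5.png

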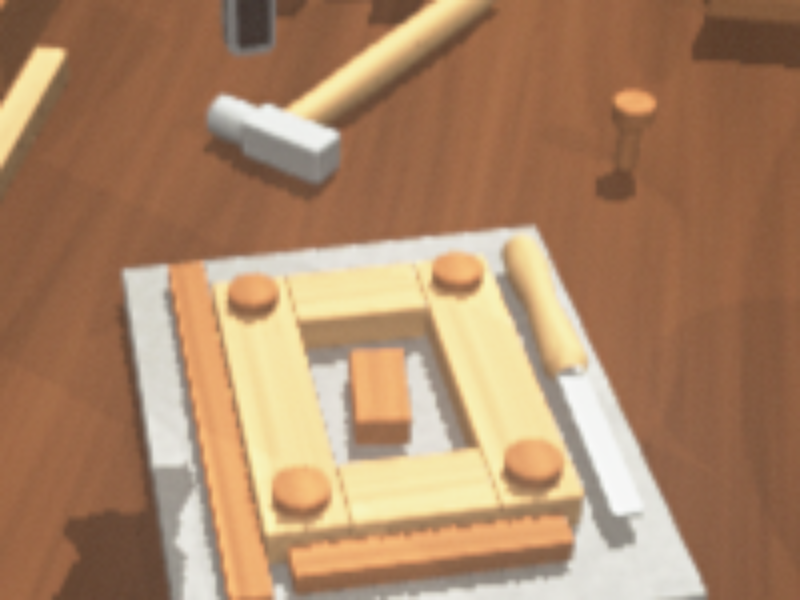

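All four heads lie on the frame: a (533,462), b (301,490), c (253,293), d (458,270). These match the rows predicted for 50 mm, and the tool is clear.

```bash
python3 -c "
from cell import manip
print(manip.job_done())"
```

```text
the job is handed in; nothing more can be done
None
```

All four pegs are pressed home on the frame, and I handed the job in at about 24 s of the 61 s allowed; no verdict came back.

- **Order:** With the fingers shut, I pressed a, c, b and d down to about 68–70 mm. The second round drove d and b home, then a and c.
- **Seating:** Each head stopped at TCP height 0.061 m, which puts its top at about 50 mm. The force rose to 15–23 N there, which is the sign of a seated head.
- **Last picture:** The heads lie on the frame within about 1.5 pixels of where a 50 mm head should appear. The tool was clear at TCP height 0.20 m.

No check failed or disagreed. The peg rectangle measured 109 x 149–150 mm against the given 110 x 150 mm. The first force rise on peg a came a few millimetres below its measured 85 mm, so that starting height was probably slightly overestimated.

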